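# Lock the wire guard onto the bench lamp's bayonet collar

## Robot

A 6-joint arm with a two-finger parallel gripper is mounted at the origin on a cart in front of the work surface, level with it; the furniture and walls round the work are solid. World frame = base frame: x ahead of the robot, y to its left, z up, the work surface at z = 0. Lengths are in m, angles in rad, forces in N, time in s.
With the tool pointing down it reaches from about 0.35 to 0.775 m from the base axis. Payload 5.5 kg.
Tool frame: the origin (TCP) lies at the very end of the fingers, on their centre line; the grasp point (between the pads) lies env.pinch_z behind it (env.pinch_z is the distance from the TCP to the grasp point, in m); z points along the fingers, y is the line along which they close (so a half turn about z gives the same grasp; the last joint's range is limited). The gripper opens to 85 mm and grips with 20 to 120 N. Pads are 22 mm wide; open, the fingers measure 114 mm over their backs; the gripper's body (76 mm by 85 mm) begins 54 mm behind the grasp point. The pads swing forward as they close: fully open they stand 13 mm farther back than shut.
Start: joints at [-1.356, 0.313, 0.046, 1.304, 0, 1.431], TCP at [0.2, -0.539, 0.231] pointing down, gripper open.
Joint ranges: [-2.76, 2.76], [-0.86, 1.69], [-1.03, 1.26], [-2.2, 2.34], [-1.47, 1.5], [-3.14, 3.14]. Speed limits (rad/s): [2.57, 2.57, 3.14, 3.14, 3.14, 3.14].

## Interface

Orientations are given as a unit quaternion [w, x, y, z].
In Python, from workcell import env, eyes gives the robot as it stands.
- The arm moves only by the shell command python3 -m jog 'ROWS' [FORCE]. ROWS is JSON, one flat list of numbers, 7 for each row, row after row: the shift along the world's x, y, z as a fraction of full scale, then the turn, a rotation vector about the world's x, y, z as a fraction of full scale, then the opening, from -1 (shut) to 1 (fully open), so that 0 is half open. A call has 1 to 12 rows; each row is the pose to reach, as a shift and turn from the pose commanded when the call began, turning the shorter way round; what a row does not reach only later rows make up. Full scale, the value 1, is 20 cm for a shift and pi rad for a turn. A row lasts 1/12 s, in which the tool goes at most 41.7 mm and 7.16 degrees, less where a joint would pass 70% of its speed; a pose out of reach is approached as far as the arm can. A call with a number of a shift or a turn outside -1 to 1 is refused whole. A call with a gripper value outside its range is refused whole. The fingers move at their own pace and stop on an object; FORCE is the grip in N (left out, the last holds). Time passes only in rows, so rows that repeat a pose let the fingers close. It gives the time, the measured TCP pose, the force, the opening and the grip force at its end, in the units of the state.
- env.get_state(): the state, without advancing time (a new reading comes with each control period).
- eyes.read_camera(name): name is "scene" or "top" or "wrist"; returns (picture, depth): 420x560x3 uint8, red, green, blue; 420x560 float32, m along the optical axis (not along the pixel's ray), 0 where there is no reading.
- eyes.calibration(name): a dict with "fx", "fy", "cx", "cy" (pixels), "R" (3x3) and "t" (3): a world point X has camera coordinates R X + t; the wrist camera has in their place "tool_from_camera" (4x4, takes a point from camera to tool coordinates, whose origin is the TCP and whose axes are the flange's). Camera axes: x right, y down, z forward; pixel columns grow to the right and rows downward; lengths in m; the calibration is good to about 2 mm. A picture is of the moment at which its call begins: read the wrist's pose just before it. calibration takes no time and is no camera call.
- env.hand_in(): hands the job in; it is judged then, once.
The state is a dict: "clock": time; "joint_pos": joint angles; "qvel": joint speeds; "tau": joint torques, N m; "tcp_pos": TCP position; "orientation": TCP orientation; "wrist_force": force on the tool from outside, world axes, zero at the start; "ft_torque": the same for the moment, N m; "finger_gap": finger opening in m; "grip_force": force on a finger pad.
Only numpy, scipy, OpenCV 4.12 (cv2) and the standard library are available. Lean on these libraries where they do the work, as an engineer would, in place of code of your own. Each camera call takes 0.05 s, during which the arm holds its last target. There are 200 camera calls.

## Task

Put the wire guard over the bench lamp: hang it in the bayonet collar with its two pins down through the two gaps, then turn it clockwise (seen from above), with a light downward touch, until both pins drop into the hidden locking notches and it sits fully home and level. Let go and leave it there. Be gentle with guard and lamp, never forcing it, and leave the things standing around where they are.

Things in the scene. Friction and masses are not known exactly. Their poses are not given: they have to be found in the camera images.
- guard: Wire lamp guard, about 160 g, loose, standing upright on the table, 96 mm tall. Origin at the centre of its underside, z up. Its foot is a steel ring, 80 mm outer and 73 mm inner diameter, 14 mm high, with two brass pins along its +x and -x; six wires rise to a black grip bar on top. The same after half a turn about z.
- guard_grip (a point): Where to grip the guard's black bar, on the guard's axis 80 mm above its underside. The bar is 44 mm long along the guard's x (in line with the pins), 14 mm wide along y, from 60 to 96 mm above the underside; free on both sides for fingers (the wires stay below 63 mm).
- guard_pin (a point): Middle of the bare part of the +x bayonet pin, 44 mm from the guard's axis, 4 mm above its underside. The two pins are round, level, 8 mm thick, end 48 mm from the axis; their bottoms are level with the ring's underside.
- mount: Bench lamp with a bayonet collar, fixed, upright. Origin at the centre of its underside on the table, on the lamp's axis, z up. Foot 132 mm across, collar 116 mm across, rim 55 mm high. A white bulb, 42 mm across, stands in the middle, top at 80 mm. Nothing is sprung. Guard and lamp are damaged by 35 N between them, so press with only a few newtons.
- mount_gap (a point): Middle of the +x gap in the collar's steel lip, on its top face, 47 mm from the axis, 55 mm high. The lip is 6 mm thick, inner radius 42.5 mm. Two gaps, 14 mm wide, at the mount's +x and -x, marked by white dots, let the two pins down; either pin fits either gap.
- mount_track (a point): Point on the lamp's axis at the height of the track, 38 mm. Pins let down the gaps rest on this level track (guard's underside at 38 mm), with 3 mm play under the lip, and slide along it clockwise seen from above (decreasing yaw). A stop ends the turn about 79 degrees clockwise of the gaps; counterclockwise it is blocked after some 8 degrees.
- mount_home (a point): Point on the axis at 30 mm, where the guard's underside rests when home: 8 mm below the track. Two opposite notches in the track, 11 mm wide, let the pins down there. They lie the same angle clockwise of the gaps, different every time, anywhere from 25 to 70 degrees, hidden under the lip: it must be felt. Elsewhere the track is level.
- dark_vial: brown glass vial with a black cap, 27 mm across, 61 mm tall; origin at the centre of its underside. Bystander.
- agar_dish: clear petri dish with pink agar, 64 mm across, 14 mm tall; origin at the centre of its underside. Bystander.
- slide_box: green and white carton of slides lying flat, 78x28x20 mm; origin at the centre of its underside. Bystander.
- black_bottle: small black square bottle, 20x30x54 mm; origin at the centre of its underside. Bystander.

How it is judged:
By the outcome, as a careful person would: the job done as asked, in the order asked, and still so for the second after the job is handed in, with the robot touching nothing.
It also fails if it takes over 56 s, if anything falls off the work surface, if the arm or the gripper's body presses on something with over 40 N, if the wrist force passes 120 N, or if a joint passes its speed limit or range.

## Working session

There is one attempt and no reset: what is moved stays moved. The work goes in short steps, Python scripts to look and compute and a shell command to move; the robot and the scene stay as the last step left them, time stands still between calls to the robot, and variables do not carry over. Pictures are saved under pics/ and viewed, at most 10 in all, crops included, and the job is handed in when it is done.

```bash
ls; mkdir -p pics; python3 - <<'E'
from workcell import env, eyes
import cv2,numpy as np
s=env.get_state()
print({k:np.round(v,3) for k,v in s.items()},env.pinch_z)
for n in("scene","top"):
    p,d=eyes.read_camera(n); np.savez(f"pics/{n}0.npz",p=p,d=d)
    cv2.imwrite(f"pics/{n}0.png",p[:,:,::-1]); print(n,eyes.calibration(n))
print(eyes.calibration("wrist"))
E
```

```text
pics
{'clock': np.float64(0.0), 'joint_pos': array([-1.356,  0.314,  0.045,  1.304, -0.   ,  1.431]), 'qvel': array([-0.   ,  0.001, -0.001,  0.001,  0.   , -0.   ]), 'tau': array([-1.0000e-03, -4.8062e+01,  2.9853e+01,  1.9000e-02, -0.0000e+00,
        0.0000e+00]), 'tcp_pos': array([ 0.2  , -0.539,  0.23 ]), 'orientation': array([-0.001,  0.984,  0.176, -0.   ]), 'wrist_force': array([ 0.48 , -0.743,  0.364]), 'ft_torque': array([-0.005, -0.022, -0.029]), 'grip_force': np.float64(0.0), 'finger_gap': np.float64(0.085)} 0.0187
scene {'fx': 449.631311622182, 'fy': 449.631311622182, 'cx': 288.4121150497475, 'cy': 212.050941709664, 'R': array([[ 0.58707996, -0.80938522, -0.01525424],
       [-0.45126449, -0.31156017, -0.83623598],
       [ 0.67208443,  0.49782108, -0.54815754]]), 't': array([-0.35141717,  0.34072955,  0.54142319])}
top {'fx': 515.9355449512758, 'fy': 515.9355449512758, 'cx': 288.72378002997374, 'cy': 210.53214760038247, 'R': array([[ 0.02038492, -0.99958241,  0.02048064],
       [-0.99509544, -0.02226818, -0.09638043],
       [ 0.09679625, -0.01841549, -0.99513384]]), 't': array([-0.00317293,  0.6441336 ,  1.17171545])}
{'fx': 324.05112502611456, 'fy': 324.05112502611456, 'cx': 283.8963670031506, 'cy': 205.90288329258883, 'tool_from_camera': array([[ 1.12830996e-03, -9.56482521e-01, -2.91787447e-01,
         7.40480551e-02],
       [ 9.99999347e-01,  1.13177327e-03,  1.56922025e-04,
        -3.60949999e-04],
       [ 1.80144058e-04, -2.91787434e-01,  9.56483173e-01,
        -1.44343884e-01],
       [ 0.00000000e+00,  0.00000000e+00,  0.00000000e+00,
         1.00000000e+00]])}
```

View pics/top0.png

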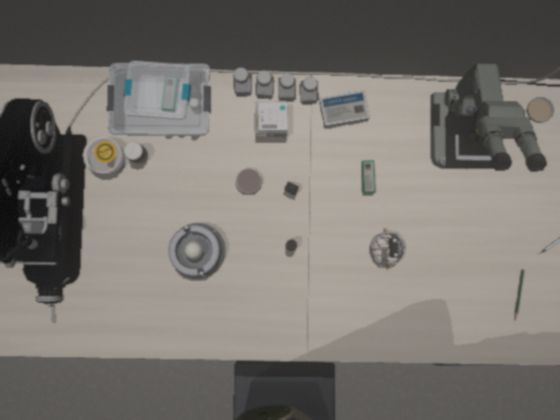

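View pics/scene0.png

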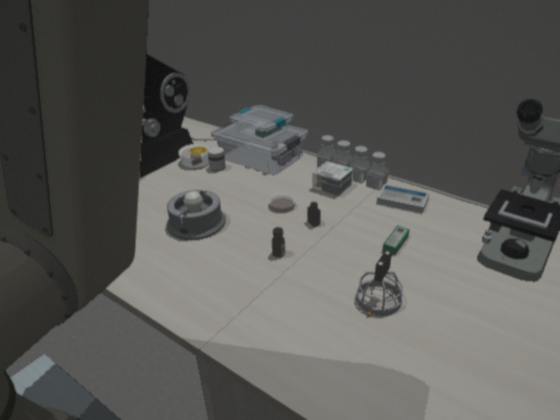

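The top view shows the lamp at about (195,250) and the guard at (387,248). The bystanders are the vial (291,245), bottle (291,188), dish (249,181) and box (369,177). Next I'll enlarge the lamp and guard and measure them roughly.

```bash
cat > h.py <<'E'
import numpy as np,cv2
from workcell import env,eyes
from scipy.spatial.transform import Rotation as Ro
def cam(n,s=None):
    c=eyes.calibration(n); K=np.array([[c['fx'],0,c['cx']],[0,c['fy'],c['cy']],[0,0,1]])
    if n=='wrist':
        s=s or env.get_state(); T=c['tool_from_camera']; q=s['orientation']
        Rw=Ro.from_quat([q[1],q[2],q[3],q[0]]).as_matrix()
        Rc=Rw@T[:3,:3]; o=Rw@T[:3,3]+s['tcp_pos']
    else: Rc=c['R'].T; o=-Rc@c['t']
    return K,Rc,o
def onplane(uv,z,C):
    K,Rc,o=C; uv=np.atleast_2d(uv).astype(float)
    d=(Rc@np.linalg.inv(K)@np.c_[uv,np.ones(len(uv))].T).T
    return o+d*((z-o[2])/d[:,2])[:,None]
def proj(X,C):
    K,Rc,o=C; p=(K@Rc.T@(np.atleast_2d(X)-o).T).T; return p[:,:2]/p[:,2:]
def cents(m,a=4):
    n,l,st,ce=cv2.connectedComponentsWithStats(m.astype(np.uint8)); return [(np.round(ce[i],1),st[i,4]) for i in range(1,n) if st[i,4]>=a]
E
python3 - <<'E'
from h import *
p=np.load('pics/top0.npz')['p']; C=cam('top')
for n,uv,z in(("lamp bulb",(195,249),.075),("lamp",(195,250),.055),("guardfoot",(386,249),.007),("vial",(291,244),.06),("bottle",(291,188),.054),("dish",(249,181),.014),("box",(369,177),.02)): print(n,onplane(uv,z,C).round(3))
a=cv2.resize(p[205:295,150:240],(390,540),interpolation=3); b=cv2.resize(p[215:285,350:425],(400,540),interpolation=3)
cv2.imwrite('pics/c0.png',np.clip(np.hstack([a,b])[:,:,::-1]*1.8,0,255))
E
```

```text
lamp bulb [[0.549 0.218 0.075]]
lamp [[0.547 0.221 0.055]]
guardfoot [[ 0.56  -0.222  0.007]]
vial [[0.565 0.004 0.06 ]]
bottle [[0.694 0.007 0.054]]
dish [[0.714 0.106 0.014]]
box [[ 0.729 -0.179  0.02 ]][ WARN:0@0.163] global loadsave.cpp:1063 imwrite_ Unsupported depth image for selected encoder is fallbacked to CV_8U.
```

View pics/c0.png

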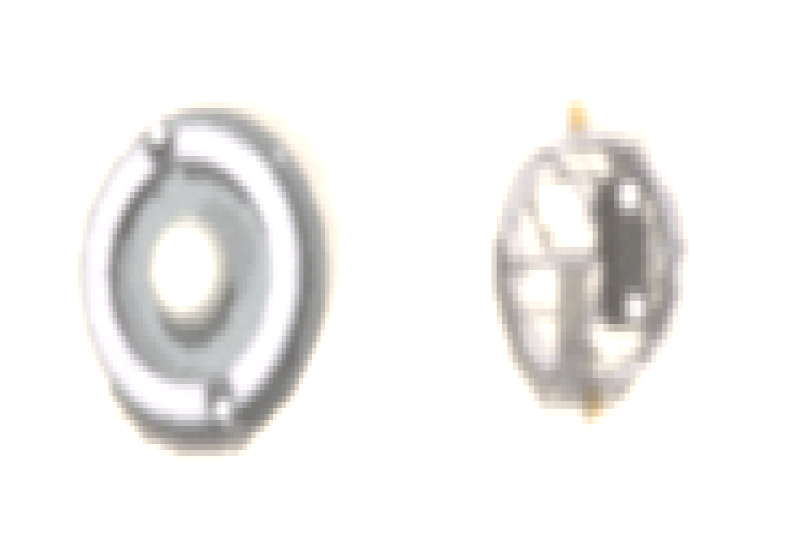

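Crop: gap centres are at about (187,230) and (201,270) in the full image, and the guard's pins at (385,230) and (388,267). I'll compute the rough poses and then refine them with the wrist camera.

```bash
python3 - <<'E'
from h import *
C=cam('top')
for n,a,b,z in(("gaps",(186.9,230),(200.8,270.3),.055),("pins",(385.1,229.9),(388.1,267.2),.004)):
    P=onplane([a,b],z,C); d=P[0]-P[1]; print(n,P.mean(0).round(4),np.hypot(*d[:2]).round(4),np.degrees(np.arctan2(d[1],d[0])).round(1))
s=env.get_state();print(s['tcp_pos'])
E
```

```text
gaps [0.5472 0.2236 0.055 ] 0.0966 21.1
pins [ 0.5613 -0.2243  0.004 ] 0.0886 4.8
[ 0.19964589 -0.53873651  0.230487  ]
```

```bash
python3 -m jog '[0.9,0.785,0,0,0,0.457,1, 0.9,0.785,0,0,0,0.457,1, 0.9,0.785,0,0,0,0.457,1, 0.9,0.785,0,0,0,0.457,1, 0.9,0.785,0,0,0,0.457,1, 0.9,0.785,0,0,0,0.457,1, 0.9,0.785,0,0,0,0.457,1, 0.9,0.785,0,0,0,0.457,1, 0.9,0.785,0,0,0,0.457,1, 0.9,0.785,0,0,0,0.457,1, 0.9,0.785,0,0,0,0.457,1, 0.9,0.785,0,0,0,0.457,1]'
python3 -m jog '[0.9,0.785,0,0,0,0.457,1, 0.9,0.785,0,0,0,0.457,1, 0.9,0.785,0,0,0,0.457,1, 0.9,0.785,0,0,0,0.457,1, 0.9,0.785,0,0,0,0.457,1, 0.9,0.785,0,0,0,0.457,1, 0.9,0.785,0,0,0,0.457,1, 0.9,0.785,0,0,0,0.457,1, 0.9,0.785,0,0,0,0.457,1, 0.9,0.785,0,0,0,0.457,1, 0.9,0.785,0,0,0,0.457,1, 0.9,0.785,0,0,0,0.457,1]'
python3 - <<'E'
from h import *
s=env.get_state(); p,d=eyes.read_camera('wrist'); np.savez('pics/w1.npz',p=p,d=d,q=s['orientation'],t=s['tcp_pos'])
cv2.imwrite('pics/w1.png',p[:,:,::-1]); print(s['joint_pos'].round(3),s['tcp_pos'],s['orientation'],s['clock'])
E
```

```text
clock: 1.1
tcp_pos: [0.3797, -0.3818, 0.2308]
orientation: [-0.001, 0.623, 0.782, 0.0]
wrist_force: [0.2, -0.4, -0.2]
finger_gap: 0.085
grip_force: 0.0
clock: 2.1
tcp_pos: [0.5595, -0.2249, 0.2307]
orientation: [-0.001, -0.045, 0.999, 0.0]
wrist_force: [0.5, 0.9, -0.2]
finger_gap: 0.0853
grip_force: 0.0
[-0.515  0.37   0.125  1.328  0.    -0.606] [ 0.55952911 -0.22493294  0.23067681] [-5.58150405e-04 -4.52801975e-02  9.98974095e-01  3.87798343e-04] 2.1
```

View pics/w1.png

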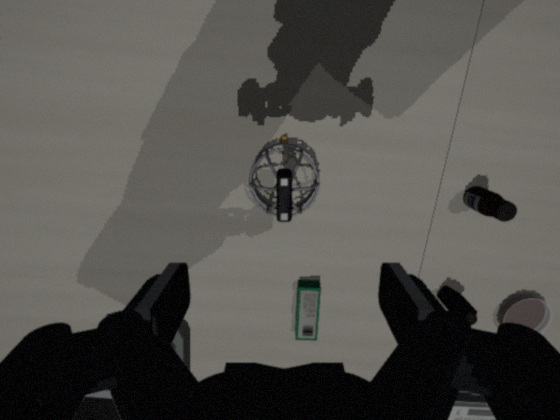

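The wrist view shows the guard's black bar at (285,170–222), with one brass pin at (284,139), and the fingers straddling that axis.

```bash
python3 - <<'E'
from h import *
f=np.load('pics/w1.npz'); p=f['p'].astype(int); C=cam('wrist',dict(orientation=f['q'],tcp_pos=f['t']))
m=np.zeros(p.shape[:2],np.uint8); m[155:230,265:305]=(p[155:230,265:305].max(2)<45)
m=cv2.morphologyEx(m,cv2.MORPH_CLOSE,np.ones((5,5)));m=cv2.morphologyEx(m,cv2.MORPH_OPEN,np.ones((5,5)))
c=max(cv2.findContours(m,0,2)[0],key=cv2.contourArea); print(cv2.boundingRect(c),cv2.minAreaRect(c))
b=(p[:,:,0]-p[:,:,2]>35); b[:110]=0;b[240:]=0;b[:,:240]=0;b[:,330:]=0; print(cents(b,2))
h,w=m.shape
for r in range(162,226,6):
    x=np.where(m[r])[0]
    if len(x): print(r,x.min(),x.max(), onplane([[x.min(),r],[x.max()+1,r]],.096,C)[:,:2].round(4).tolist())
for u,v in cents(b,2): print(onplane(u,.004,C).round(4))
G=[.5613,-.2243]
print(proj([[.5613,-.2243,.096],[.5613,-.2243,0],[.6052,-.2206,.004],[.5174,-.228,.004]],C).round(1))
sv=np.load('pics/scene0.npz')['p'].astype(int); o=(sv[:,:,0]-sv[:,:,2]>50);o[:260]=0;o[:,:340]=0;o[:,420:]=0
Cs=cam('scene')
for u,v in cents(o,2): print('scene',u,v,onplane(u,.004,Cs).round(4))
E
```

```text
(266, 186, 27, 27) ((279.0, 199.0), (26.0, 26.0), 90.0)
[(array([284.1, 138. ]), np.int32(23))]
174 277 292 [[0.5411, -0.2322], [0.5398, -0.2182]]
186 276 291 [[0.5519, -0.2321], [0.5506, -0.2181]]
192 276 291 [[0.5574, -0.2317], [0.5561, -0.2175]]
198 276 291 [[0.5629, -0.2312], [0.5616, -0.217]]
204 266 292 [[0.5693, -0.2397], [0.5671, -0.2155]]
210 277 291 [[0.574, -0.2294], [0.5728, -0.2158]]
[[ 0.518  -0.2279  0.004 ]]
[[283.9 197. ]
 [283.8 175.2]
 [283.5 211.9]
 [284.1 137.4]]
scene [369.  312.8] 4 [[ 0.5204 -0.2284  0.004 ]]
```

```bash
python3 -m jog '[0.009,0.003,-0.4,0,0,-0.002,1, 0.009,0.003,-0.7,0,0,-0.002,1, 0.009,0.003,-0.843,0,0,-0.002,1, 0.009,0.003,-0.843,0,0,-0.002,1, 0.009,0.003,-0.843,0,0,-0.002,1, 0.009,0.003,-0.843,0,0,-0.002,1, 0.009,0.003,-0.843,0,0,-0.002,1]'
python3 -m jog '[0,0,0,0,0,0,-1, 0,0,0,0,0,0,-1, 0,0,0,0,0,0,-1, 0,0,0,0,0,0,-1, 0,0,0,0,0,0,-1, 0,0,0,0,0,0,-1, 0,0,0,0,0,0,-1, 0,0,0,0,0,0,-1]' 40
```

```text
clock: 2.73
tcp_pos: [0.5624, -0.2252, 0.0644]
orientation: [0.001, -0.039, 0.999, -0.0]
wrist_force: [-0.5, -0.2, 0.9]
finger_gap: 0.0856
grip_force: 0.0
clock: 3.4
tcp_pos: [0.562, -0.2248, 0.0634]
orientation: [0.001, -0.039, 0.999, -0.0]
wrist_force: [-0.6, 0.7, 5.7]
finger_gap: 0.0135
grip_force: 40.6
```

```bash
python3 -m jog '[0,0,0.1,0,0,0,-1, 0,0,0.25,0,0,0,-1, 0,0,0.45,0,0,0,-1, 0,0.1,0.65,0,0,0,-1, 0,0.3,0.78,0,0,0,-1, 0,0.5,0.78,0,0,0,-1, 0,0.7,0.78,0,0,0,-1, 0,0.9,0.78,0,0,0,-1, 0,0.9,0.78,0,0,0,-1]'
python3 -m jog '[-0.03,0.2,0,0,0,0.03,-1, -0.06,0.4,0,0,0,0.06,-1, -0.075,0.6,0,0,0,0.088,-1, -0.075,0.725,0,0,0,0.088,-1, -0.075,0.725,0,0,0,0.088,-1, -0.075,0.725,0,0,0,0.088,-1, -0.075,0.725,0,0,0,0.088,-1]'
python3 - <<'E'
from h import *
s=env.get_state(); p,d=eyes.read_camera('wrist'); np.savez('pics/w2.npz',p=p,d=d,q=s['orientation'],t=s['tcp_pos'])
cv2.imwrite('pics/w2.png',p[:,:,::-1]); print(s['joint_pos'].round(3),s['tcp_pos'],s['orientation'],s['wrist_force'])
E
```

```text
clock: 4.15
tcp_pos: [0.5603, -0.0381, 0.2186]
orientation: [-0.001, -0.042, 0.999, 0.002]
wrist_force: [-0.9, -0.7, -1.7]
finger_gap: 0.0135
grip_force: 39.8
clock: 4.73
tcp_pos: [0.5463, 0.1, 0.2181]
orientation: [-0.001, -0.177, 0.984, -0.0]
wrist_force: [0.9, -0.3, -1.8]
finger_gap: 0.0133
grip_force: 40.2
[ 0.037  0.28  -0.032  1.26  -0.    -0.318] [0.54627221 0.10003504 0.21810019] [-6.46588176e-04 -1.76584265e-01  9.84285304e-01 -1.41339545e-04] [ 0.91389224 -0.31002082 -1.84185005]
```

View pics/w2.png

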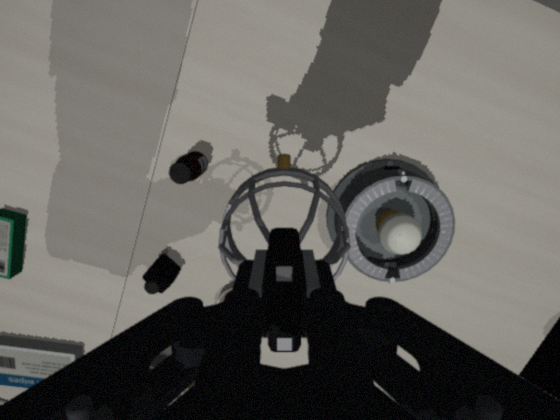

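The lamp is visible with its gap dots at about (403,181) and (392,279). The pin of the guard in hand is at (284,160).

```bash
python3 - <<'E'
from h import *
f=np.load('pics/w2.npz'); p=f['p'].astype(int); d=f['d']; C=cam('wrist',dict(orientation=f['q'],tcp_pos=f['t']))
g=p.min(2); m=(g>175); m[:,:340]=0;m[:160]=0;m[300:]=0; print(cents(m,3)); print(d[178:186,403], g[174:190,398:410].max(), g[272:286,386:398].max())
for th in (140,160,175,190):
    D=[c for c in cents((g>th)&(np.add.outer(np.arange(420),np.zeros(560))<300)&(np.arange(560)[None]>340),2) if abs(c[0][0]-397)<25 and (c[0][1]<195 or c[0][1]>265)]
    P=[onplane(c[0],.055,C)[0] for c in D]; print(th,D,np.round(P,4).tolist())
    if len(P)==2: e=P[0]-P[1]; print('ctr',(P[0]+P[1])/2,np.hypot(*e[:2]),np.degrees(np.arctan2(e[1],e[0])))
# pin in hand
b=(p[:,:,0]-p[:,:,2]>35);b[:140]=0;b[180:]=0;b[:,:260]=0;b[:,310:]=0; print(cents(b,3))
q=f['q'];Rw=Ro.from_quat([q[1],q[2],q[3],q[0]]).as_matrix()
for dz in(.061,.064): print(proj((Rw@np.array([[.044,0,dz-.004]]).T).T+f['t'],C))
# ring: gray lip region via depth points
K,Rc,o=C; v,u=np.mgrid[160:300,340:470]; z=d[160:300,340:470]
X=(Rc@(np.linalg.inv(K)@np.stack([u*z,v*z,z]).reshape(3,-1))).T+o
k=(X[:,2]>.050)&(X[:,2]<.060)&(np.hypot(X[:,0]-.547,X[:,1]-.223)<.07)&(np.hypot(X[:,0]-.547,X[:,1]-.223)>.035); Y=X[k]
print(k.sum(),Y[:,2].mean()); h=cv2.convexHull(Y[:,:2].astype(np.float32))[:,0]; print(cv2.minEnclosingCircle(h))
A=np.c_[2*h,np.ones(len(h))]; s=np.linalg.lstsq(A,(h**2).sum(1),rcond=None)[0]; print(s[:2],np.sqrt(s[2]+s[0]**2+s[1]**2))
Ys=Y[:,:2]-s[:2]; r=np.hypot(*Ys.T); a=np.degrees(np.arctan2(Ys[:,1],Ys[:,0])); 
H=np.histogram(a[(r>.044)&(r<.053)],bins=72,range=(-180,180))[0]; print(H)
E
```

```text
[]
[0.3109109  0.3122044  0.31237444 0.31204745 0.33068648 0.33015603
 0.3311337  0.33079302] 165 162
140 [(array([402.8,  86.8]), np.int32(4)), (array([410.5,  94.5]), np.int32(2)), (array([389.5, 102. ]), np.int32(2)), (array([394. , 103.5]), np.int32(2)), (array([399. , 104.3]), np.int32(3)), (array([396.7, 107.3]), np.int32(3)), (array([405.7, 108.7]), np.int32(3)), (array([409.5, 108.5]), np.int32(2)), (array([411.7, 112.7]), np.int32(3)), (array([397.5, 117. ]), np.int32(2)), (array([420.8, 116.8]), np.int32(4)), (array([393.7, 121.6]), np.int32(18)), (array([385.6, 122.6]), np.int32(9)), (array([391. , 123.5]), np.int32(2)), (array([397.9, 126.3]), np.int32(32)), (array([375. , 125.8]), np.int32(4)), (array([406.2, 129.7]), np.int32(22)), (array([396.9, 131.2]), np.int32(10)), (array([411.6, 132.3]), np.int32(11)), (array([418.5, 131.5]), np.int32(4)), (array([401. , 134.5]), np.int32(2)), (array([416. , 135.7]), np.int32(6)), (array([418. , 135.5]), np.int32(2)), (array([397. , 137.5]), np.int32(2)), (array([412.7, 140. ]), np.int32(3)), (array([417.7, 141.7]), np.int32(3)), 
[... 1138 characters left out ...]
.2667, 0.055]]
160 [(array([403.8, 178.5]), np.int32(10)), (array([392. , 279.5]), np.int32(2))] [[0.4974, 0.2062, 0.055], [0.6006, 0.2438, 0.055]]
ctr [0.54899975 0.22496174 0.055     ] 0.10979963506553024 -159.96355134530916
175 [] []
190 [] []
[(array([284. , 161.5]), np.int32(107))]
[[283.20704245 158.93871288]]
[[283.21585496 158.2017429 ]]
4340 0.05630697615862471
((0.5478676557540894, 0.2236347198486328), 0.06109936907887459)
[0.54797615 0.22327708] 0.05802823736319199
[37 39 38  4  4  6 39 38 39 39 39 38 36 40 37 38 36 35 38 34 32 23 18 20
 17 21 27 30 36 30 30 36 31 33 28 30 33 28 10  5  9 24 30 33 30 30 29 31
 28 32 33 32 34 31 32 34 36 31 33 38 32 39 37 34 43 38 36 39 38 41 36 42]
```

Collar circle fits r = 58 mm, centre (0.548, 0.2233), gaps at yaw 20° from both depth and dots. The tool yaw is already 20.3°. I'll move above the lamp, lower to just over the lip, and check.

```bash
python3 -m jog '[0.006,0.2,0,0,0,-0.001,-1, 0.006,0.4,0,0,0,-0.001,-1, 0.006,0.55,0,0,0,-0.001,-1, 0.006,0.616,0,0,0,-0.001,-1, 0.006,0.616,0,0,0,-0.001,-1, 0.006,0.616,-0.1,0,0,-0.001,-1, 0.006,0.616,-0.25,0,0,-0.001,-1, 0.006,0.616,-0.4,0,0,-0.001,-1, 0.006,0.616,-0.47,0,0,-0.001,-1, 0.006,0.616,-0.47,0,0,-0.001,-1, 0.006,0.616,-0.47,0,0,-0.001,-1]'
python3 - <<'E'
from h import *
s=env.get_state(); print(s['tcp_pos'],s['orientation'],s['wrist_force'].round(1),s['ft_torque'].round(2))
T=[]
for n in('wrist','scene','top'):
    s=env.get_state(); p,d=eyes.read_camera(n); np.savez(f'pics/{n}3.npz',p=p,d=d,q=s['orientation'],t=s['tcp_pos']); u,v=proj([.548,.2233,.06],cam(n,s))[0].astype(int)
    h=dict(wrist=70,scene=40,top=40)[n]; c=p[max(v-h,0):v+h,max(u-h,0):u+h]; print(n,u,v,c.shape); T.append(cv2.resize(c,(266,266),interpolation=3))
cv2.imwrite('pics/c3.png',np.clip(np.hstack(T)[:,:,::-1].astype(float)*1.5,0,255).astype(np.uint8))
E
```

```text
clock: 5.7
tcp_pos: [0.5475, 0.2217, 0.1241]
orientation: [-0.001, -0.174, 0.985, -0.0]
wrist_force: [-0.2, 0.5, -1.3]
finger_gap: 0.0137
grip_force: 40.1
[0.54747654 0.2216537  0.12409486] [-1.17456387e-03 -1.73808439e-01  9.84778746e-01 -2.61481958e-04] [-0.2  0.5 -1.3] [ 0.07 -0.02  0.01]
wrist 285 223 (140, 140, 3)
scene 192 200 (80, 80, 3)
top 193 249 (80, 80, 3)
```

View pics/c3.png

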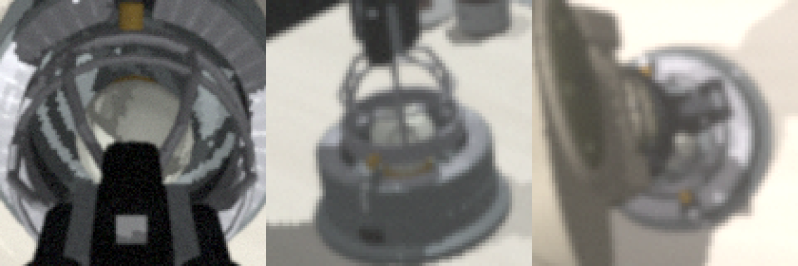

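The pins (brass) sit over the two gaps in all three views. I'll lower slowly with a 1 mm y correction.

```bash
python3 -m jog '[0.001,0.006,-0.01,0,0,0,-1, 0.001,0.006,-0.025,0,0,0,-1, 0.001,0.006,-0.04,0,0,0,-1, 0.001,0.006,-0.055,0,0,0,-1, 0.001,0.006,-0.07,0,0,0,-1, 0.001,0.006,-0.08,0,0,0,-1, 0.001,0.006,-0.08,0,0,0,-1, 0.001,0.006,-0.08,0,0,0,-1]'
python3 -m jog '[0,0,-0.007,0,0,0,-1, 0,0,-0.014,0,0,0,-1, 0,0,-0.02,0,0,0,-1, 0,0,-0.02,0,0,0,-1, 0,0,-0.02,0,0,0,-1]'
python3 -c "
from h import *
s=env.get_state();print(s['tcp_pos'].round(4),s['wrist_force'].round(1),s['ft_torque'].round(2))"
```

```text
clock: 6.52
tcp_pos: [0.5477, 0.2248, 0.1084]
orientation: [-0.0, -0.175, 0.985, 0.0]
wrist_force: [0.3, 0.6, -1.9]
finger_gap: 0.0133
grip_force: 40.3
clock: 6.93
tcp_pos: [0.5479, 0.2248, 0.1046]
orientation: [-0.0, -0.175, 0.985, 0.0]
wrist_force: [0.6, 0.2, -1.4]
finger_gap: 0.0135
grip_force: 40.3
[0.5479 0.2248 0.1046] [ 0.6  0.2 -1.4] [ 0.01 -0.03  0.05]
```

```bash
python3 -m jog '[0,-0.004,-0.004,0,0,0,-1, 0,-0.004,-0.008,0,0,0,-1, 0,-0.004,-0.01,0,0,0,-1, 0,-0.004,-0.01,0,0,0,-1]'
python3 -m jog '[0,0,-0.003,0,0,0,-1, 0,0,-0.006,0,0,0,-1, 0,0,-0.006,0,0,0,-1]'
python3 -m jog '[0,0,-0.003,0,0,0,-1, 0,0,-0.006,0,0,0,-1, 0,0,-0.006,0,0,0,-1]'
```

```text
clock: 7.27
tcp_pos: [0.5479, 0.2239, 0.1026]
orientation: [-0.0, -0.175, 0.985, 0.0]
wrist_force: [1.1, 0.7, -1.7]
finger_gap: 0.0135
grip_force: 40.3
clock: 7.52
tcp_pos: [0.5479, 0.224, 0.1014]
orientation: [-0.0, -0.175, 0.985, 0.0]
wrist_force: [-0.0, 0.7, -1.8]
finger_gap: 0.0131
grip_force: 40.2
clock: 7.77
tcp_pos: [0.5481, 0.224, 0.1012]
orientation: [0.0, -0.175, 0.985, 0.0]
wrist_force: [-2.0, -0.5, 3.5]
finger_gap: 0.0133
grip_force: 41.3
```

The pins are on the track, with about 5 N net down-force at TCP z 0.1012. I'll turn clockwise 20° first, before the notch range starts.

```bash
python3 -m jog '[0,0,0,0,0,-0.02,-1, 0,0,0,0,0,-0.04,-1, 0,0,0,0,0,-0.06,-1, 0,0,0,0,0,-0.08,-1, 0,0,0,0,0,-0.1,-1, 0,0,0,0,0,-0.115,-1, 0,0,0,0,0,-0.115,-1, 0,0,0,0,0,-0.115,-1]'
cat > chk.py <<'E'
# exit 1 (stop the chain) if the guard sank or meets resistance
from h import *
import sys
s=env.get_state(); q=s['orientation']; yaw=np.degrees(2*np.arctan2(q[2],q[1]))%180
print(f"t{s['clock']:.2f} yaw{yaw:.1f} xyz",s['tcp_pos'].round(4),s['wrist_force'].round(1),"tz",s['ft_torque'][2].round(2))
sys.exit(int(s['tcp_pos'][2]<.1003 or abs(s['ft_torque'][2])>.5 or np.abs(s['wrist_force']).max()>12))
E
python3 chk.py
```

```text
clock: 8.43
tcp_pos: [0.5488, 0.2243, 0.1012]
orientation: [0.001, 0.004, 1.0, 0.0]
wrist_force: [0.2, -0.2, 4.4]
finger_gap: 0.0135
grip_force: 41.0
t8.43 yaw179.5 xyz [0.5488 0.2243 0.1012] [ 0.2 -0.2  4.4] tz -0.18
```

Now 3° steps, stopping as soon as it sinks or resists.

```bash

python3 -m jog '[0,0,0,0,0,-0.006,-1, 0,0,0,0,0,-0.012,-1, 0,0,0,0,0,-0.017,-1, 0,0,0,0,0,-0.017,-1]' >/dev/null && python3 chk.py &&
python3 -m jog '[0,0,0,0,0,-0.006,-1, 0,0,0,0,0,-0.012,-1, 0,0,0,0,0,-0.017,-1, 0,0,0,0,0,-0.017,-1]' >/dev/null && python3 chk.py &&
python3 -m jog '[0,0,0,0,0,-0.006,-1, 0,0,0,0,0,-0.012,-1, 0,0,0,0,0,-0.017,-1, 0,0,0,0,0,-0.017,-1]' >/dev/null && python3 chk.py &&
python3 -m jog '[0,0,0,0,0,-0.006,-1, 0,0,0,0,0,-0.012,-1, 0,0,0,0,0,-0.017,-1, 0,0,0,0,0,-0.017,-1]' >/dev/null && python3 chk.py &&
python3 -m jog '[0,0,0,0,0,-0.006,-1, 0,0,0,0,0,-0.012,-1, 0,0,0,0,0,-0.017,-1, 0,0,0,0,0,-0.017,-1]' >/dev/null && python3 chk.py
```

```text
t8.77 yaw176.4 xyz [0.5487 0.2241 0.1011] [-0.1 -0.4  5.6] tz 0.01
t9.10 yaw173.3 xyz [0.5485 0.2248 0.1009] [0.4 2.6 5.3] tz 0.15
t9.43 yaw170.2 xyz [0.5472 0.2235 0.0994] [ 0.3  0.1 -0.7] tz -0.07
```

It sank 1.5 mm and the contact force vanished about 30° clockwise of the gaps, so the notch is here. I'll lower gently.

```bash
python3 -m jog '[0,0,-0.004,0,0,0,-1, 0,0,-0.008,0,0,0,-1, 0,0,-0.01,0,0,0,-1, 0,0,-0.01,0,0,0,-1]' >/dev/null; python3 chk.py
```

```text
t9.77 yaw170.2 xyz [0.5476 0.2237 0.0986] [-1.7 -0.5  4.8] tz -0.23
```

```bash
python3 -m jog '[0,0,0,0,0,-0.003,-1, 0,0,0,0,0,-0.006,-1, 0,0,0,0,0,-0.006,-1]' >/dev/null; python3 chk.py; python3 -m jog '[0,0,0,0,0,-0.003,-1, 0,0,0,0,0,-0.006,-1, 0,0,0,0,0,-0.006,-1]' >/dev/null; python3 chk.py
```

```text
t10.02 yaw169.2 xyz [0.5477 0.2238 0.0978] [ 0.1 -0.8 -0.1] tz -0.12
t10.27 yaw168.1 xyz [0.5476 0.2239 0.0978] [-0.2 -0.1 -1.6] tz -0.02
```

Free again and sinking. I'll continue down to home (TCP about 0.0932).

```bash
python3 -m jog '[0,0,-0.004,0,0,0,-1, 0,0,-0.008,0,0,0,-1, 0,0,-0.011,0,0,0,-1, 0,0,-0.011,0,0,0,-1]' >/dev/null; python3 chk.py;  python3 - <<'E'
from h import *
if env.get_state()['wrist_force'][2]>1: raise SystemExit(1)
E
[ $? = 0 ] && python3 -m jog '[0,0,-0.003,0,0,0,-1, 0,0,-0.006,0,0,0,-1, 0,0,-0.009,0,0,0,-1, 0,0,-0.009,0,0,0,-1]' >/dev/null; python3 chk.py
```

```text
t10.60 yaw168.1 xyz [0.5478 0.224  0.0959] [ 0.1 -0.6 -1.4] tz -0.03
t10.93 yaw168.1 xyz [0.5479 0.224  0.0942] [ 0.9 -0.7 -2. ] tz -0.02
```

```bash
python3 -m jog '[0,0,-0.003,0,0,0,-1, 0,0,-0.005,0,0,0,-1, 0,0,-0.005,0,0,0,-1]' >/dev/null; python3 chk.py; python3 -m jog '[0,0,-0.002,0,0,0,-1, 0,0,-0.004,0,0,0,-1, 0,0,-0.004,0,0,0,-1]' >/dev/null; python3 chk.py
```

```text
t11.18 yaw168.1 xyz [0.548  0.224  0.0934] [-0.2 -0.7 -0.2] tz 0.04
t11.43 yaw168.1 xyz [0.548  0.224  0.0934] [-2.  -0.6  5. ] tz -0.01
```

It bottomed 7.8 mm below the track, which is home. I'll relieve the pressure, open, rise, and check.

```bash
python3 -m jog '[0,0,0.005,0,0,0,-1, 0,0,0.005,0,0,0,-1, 0,0,0.005,0,0,0,0, 0,0,0.005,0,0,0,0, 0,0,0.005,0,0,0,0, 0,0,0.005,0,0,0,0, 0,0,0.005,0,0,0,0]'; python3 -m jog '[0,0,0.05,0,0,0,0, 0,0,0.15,0,0,0,0, 0,0,0.3,0,0,0,0, 0,-0.2,0.5,0,0,0,0, 0,-0.4,0.6,0,0,0,0, 0,-0.6,0.6,0,0,0,0, 0,-0.8,0.6,0,0,0,0, 0,-0.9,0.6,0,0,0,0, 0,-0.9,0.6,0,0,0,0, 0,-0.9,0.6,0,0,0,0]'
python3 - <<'E'
from h import *
T=[]
for n in('wrist','scene','top'):
    s=env.get_state(); p,d=eyes.read_camera(n); C=cam(n,s); u,v=proj([.548,.2233,.06],C)[0].astype(int)
    h=dict(wrist=70,scene=40,top=35)[n]; c=p[max(v-h,0):v+h,max(u-h,0):u+h]; print(n,u,v,c.shape); T.append(cv2.resize(c,(266,266),interpolation=3) if c.size else np.zeros((266,266,3),np.uint8))
    if n!='wrist':
        K,Rc,o=C; vv,uu=np.mgrid[:420,:560]; X=(Rc@(np.linalg.inv(K)@np.stack([uu*d,vv*d,d]).reshape(3,-1))).T+o
        k=(np.hypot(X[:,0]-.548,X[:,1]-.2233)<.03)&(d.ravel()>0)&(X[:,2]>.115)&(X[:,2]<.15); Y=X[k]; print(n,'bar top z',np.percentile(Y[:,2],[5,50,95]).round(4) if len(Y) else None, Y[:,:2].mean(0) if len(Y) else '')
        if len(Y)>10: print(np.linalg.lstsq(np.c_[Y[:,:2]-Y[:,:2].mean(0),np.ones(len(Y))],Y[:,2],rcond=None)[0].round(3),len(Y))
cv2.imwrite('pics/c4.png',np.clip(np.hstack(T)[:,:,::-1].astype(float)*1.5,0,255).astype(np.uint8))
E
```

```text
clock: 12.02
tcp_pos: [0.548, 0.224, 0.0935]
orientation: [0.0, 0.104, 0.995, 0.0]
wrist_force: [-1.0, -0.1, -0.1]
finger_gap: 0.0426
grip_force: 0.0
clock: 12.85
tcp_pos: [0.5482, 0.0422, 0.2145]
orientation: [0.001, 0.105, 0.994, 0.0]
wrist_force: [0.2, 0.7, 0.2]
finger_gap: 0.0426
grip_force: 0.0
wrist 476 148 (140, 140, 3)
scene 192 200 (80, 80, 3)
scene bar top z [0.1162 0.1222 0.125 ] [0.5456661  0.21936501]
[0.095 0.307 0.121] 127
top 193 249 (70, 70, 3)
top bar top z [0.1189 0.1251 0.1282] [0.54789037 0.22431973]
[0.029 0.095 0.125] 148
```

View pics/c4.png

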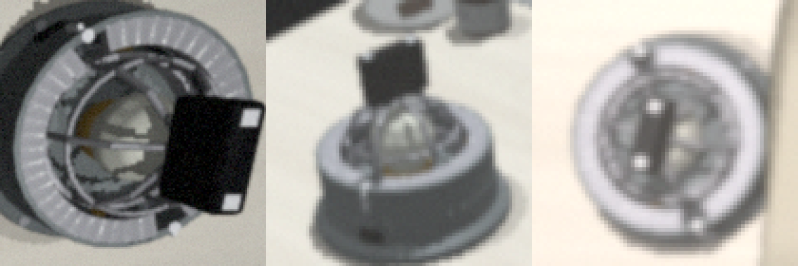

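The guard is in the collar, turned away from the gaps and upright. Its bar top measures about 0.126 m, as expected when home, and the gripper is clear of it.

```bash
python3 -c "
from workcell import env
print(env.hand_in())"
```

```text
the job is handed in; nothing more can be done
None
```

The guard is locked home in the lamp collar, about 32° clockwise of the gaps, released and sitting upright at its home height, and the job is handed in.

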